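Fit the feed tube and set the gap on a tea sample mill

ROBOT

A 7-joint arm with a two-finger parallel gripper is mounted at the origin on the work surface. World frame = base frame: x ahead of the robot, y to its left, z up, the work surface at z = 0. Lengths are in mm, angles in degrees, forces in N, time in s.
With the tool pointing down it reaches from about 425 to 875 mm from the base axis. Payload 4.7 kg.
Tool frame: the origin (TCP) lies at the very end of the fingers, on their centre line; the grasp point (between the pads) lies 19 mm behind it; z points along the fingers, x is the direction in which the jaws open and shut, and the axes are right-handed (so a half turn about z gives the same grasp; the last joint's range is limited). The gripper opens to 87 mm and grips with 3 to 60 N. Pads are 19 mm wide; open, the fingers measure 117 mm over their backs; the gripper's body (75 mm by 190 mm) begins 51 mm behind the grasp point.
Start: joints at [71.339, 18.392, -4.016, 83.108, 1.295, 78.541, -3.26], TCP at [216.625, -612.862, 222.587] pointing down, gripper open.
Joint ranges: [-163.93, 163.93], [-17.29, 119.83], [-79.2, 71.16], [3.27, 140.29], [-89.18, 269.18], [5.43, 117.66], [-154.24, 154.24]. Speed limits (degrees/s): [147.25, 147.25, 180, 180, 180, 180, 180].

INTERFACE

Orientations are given as a 3x3 rotation matrix whose columns are the frame's x, y, z axes.
In Python, from plant import robot gives the robot as it stands.
- The arm moves only by the tool play_rows, never from a script. Its argument "motion" is a list that holds one entry, the list of rows, each a list of 5 numbers: the finger opening in mm, from 0 to 87, then the shift along the tool's x, y, z in mm, then the turn about the tool's z in rad. In form: [[[grip, x, y, z, turn], ...]]. A call has 1 to 20 rows; each row shifts and turns the commanded pose from where the row before left it, along the tool's axes as they then stand; what a row does not reach is not made up. A row lasts 1/8 s, in which the tool goes at most 62.5 mm and 10.7 degrees, less where a joint would pass 70% of its speed; a pose out of reach is approached as far as the arm can. A call is refused whole if a number of a shift passes 62.5 or a number of a turn 0.188, either way. A call with a gripper value outside its range is refused whole. The fingers move at their own pace and stop on an object; "squeeze" is the grip in N (left out, the last holds). Time passes only in rows, so rows that do not move let the fingers close. It gives the time, the measured TCP pose, the force and the opening at its end, in the units of the state.
- robot.sense(): the state, without advancing time (a new reading comes with each control period).
- robot.read_camera(name): name is "scene" or "top" or "wrist"; returns the picture (480x640x3 uint8, red, green, blue); there is no depth.
- robot.camera_info(name): a dict with "fx", "fy", "cx", "cy" (pixels), "R" (3x3) and "t" (3): a world point X has camera coordinates R X + t. Camera axes: x right, y down, z forward; pixel columns grow to the right and rows downward; lengths in mm; the calibration is good to about 2 mm. A picture is of the moment at which its call begins: read the wrist's pose just before it. camera_info takes no time and is no camera call; for the wrist camera it gives the pose at the moment of the call.
- robot.finish_job(): hands the job in, once; it reports no verdict.
Trained networks look in the newest picture that a camera, given by its name, has taken for a name from the list of things; names that differ only in an ending like _2 or _b are one class to them, and where a whole thing is asked for, a point or a joint stands for the part that bears it (a point fixed in the world has none). Each returns a list of dicts, best first, with "p" (0 to 1); they miss things now and then, are a little off and sometimes report something else, mostly with a low value. They report only what shows in the picture. A call takes as long as a camera call. They do not tell look-alikes from the thing itself.
- robot.find_in(camera, label): "rect" ([left, top, right, bottom] in pixels, round what is visible of it).
- robot.outline_of(camera, label): "region" (480x640 bool, what is visible of it) and "rect" ([left, top, right, bottom] in pixels, round what is visible of it).
- robot.tip_of(camera, label): "location" ([column, row] in pixels: a listed point, or the origin of a listed thing).
The state is a dict: "time": time; "joint_pos": joint angles; "qvel": joint speeds; "joint_torque": joint torques, N m; "ee_pos": TCP position; "eef_rot": TCP orientation; "ft_force": force on the tool from outside, world axes, zero at the start; "torque": the same for the moment, N m; "width": opening from 0.0 (shut) to 1.0 (fully open).
Only numpy, scipy, OpenCV 4.12 (cv2) and the standard library are available. Lean on these libraries where they do the work, as an engineer would, in place of code of your own. Each camera call takes 0.05 s, during which the arm holds its last target. There are 200 camera calls.

TASK

On the bench's sample mill, push the short wide feed tube fully home on the inlet spigot; then screw the knurled adjuster cap down (clockwise from above) until it bottoms out, and back it off a quarter turn to set the grinding gap. Finish while still holding the cap in the gripper at that setting, not letting go, so that a colleague can lock it. Leave the other things on the bench where they stand.

Things in the scene. Friction and masses are not known exactly. Their poses are not given: they have to be found in the camera images.
- mill: tea sample mill, fixed to the bench: a grey casing with a flat steel top, 110 mm (its x) by 260 mm (its y) and 80 mm tall, seen with its drawer and vents facing its -x, towards the robot. Origin: centre of its underside; z up. The inlet spigot stands on its top at local y = -85 mm, the adjuster cap at local y = +85 mm, both at local x = 0.
- spigot_foot (a point): foot of the inlet spigot, on its axis: the top face of a flange 64 mm across, 84 mm above the bench, where the feed tube's lower end comes to rest. Upright steel stub, 37 mm in diameter and 28 mm tall above this point, its top 9 mm tapered to 27 mm diameter. z up.
- spigot_tip (a point): top centre of the inlet spigot, 28 mm above its foot (112 mm above the bench).
- tube_center (a point): the feed tube: the shorter and wider of two loose plain aluminium tubes standing upright on the bench, open at both ends: outside diameter 50 mm, bore 40 mm (1.5 mm clearance all round on the spigot), 80 mm tall, about 0.15 kg. This point is its centre on its axis, 40 mm above its lower end; z along its axis. When home it is 40 mm above the spigot's foot, and it slides on without force.
- cap_center (a point): the adjuster cap, a round knurled steel cap 47 mm in diameter and 28 mm tall with a groove in its top, already started on its upright thread. This point is its centre on its axis, half-way up: 118 mm above the bench when bottomed out. Below it stands a 38 mm thick steel collar, 24 mm tall on the casing's top, so that there is room for fingertips under its edge.
- cap (a joint): turn of the adjuster cap in rad: 0 bottomed out (hard stop; the groove in its top then points to the short dark mark on the casing, on the mill's -x side), growing as it is unscrewed (anticlockwise from above); it starts between 2.0 and 3.3. Turning clockwise lowers the cap 1.6 mm per radian (10 mm per turn). It turns with light friction (0.06 N m) and stays where it is left.
- slim_tube: the other loose tube: slimmer and taller than the feed tube, plain aluminium, standing: 36 mm outside diameter, 28 mm bore, 95 mm tall; too narrow for the spigot. Bystander. Origin: centre of its underside.
- cup: white tasting cup, mouth 84 mm across, 55 mm tall. Bystander. Origin: centre of its underside.
- mug: white mug with a handle, 76 mm across, 70 mm tall. Bystander. Origin: centre of its underside.
- pot: white lidded tasting pot, 66 mm across, 75 mm tall. Bystander. Origin: centre of its underside.
- tea_tin: red sample tin, 50 x 75 x 79 mm tall. Bystander. Origin: centre of its underside.
- caddy: white round tea caddy, 80 mm across, 110 mm tall. Bystander. Origin: centre of its underside.
- spoon: tasting spoon, about 150 mm long, lying flat. Bystander. Origin: underside.
Mind the look-alikes: they are no part of the job. Leave any pink look-alike of the part that bears tube_center alone.

How it is judged:
By the outcome, as a careful person would: the job done as asked, in the order asked, and still so for the second after the job is handed in, while the arm keeps its last pose, push and grip.
It also fails if it takes over 58 s, if anything falls off the work surface, if the arm or the gripper's body presses on something with over 40 N, if the wrist force passes 120 N, or if a joint passes its speed limit or range.

## Working session

There is one attempt and no reset: what is moved stays moved. The work goes in short steps, Python scripts to look and compute and a tool call to move; the robot and the scene stay as the last step left them, time stands still between calls to the robot, and variables do not carry over. Pictures are saved under pics/ and viewed, about 8 in all and at most 12, crops included, and the job is handed in when it is done.

Besides the shell and the picture viewer there is one more tool, called after ">>>" by a JSON object that holds its "fn" and its "kwargs". play_rows: Moves the arm, as the interface text tells. Its arguments: {"type":"object","properties":{"motion":{"type":"array"},"squeeze":{"type":"number"}},"required":["motion"]}

```bash
mkdir -p pics; cat > h.py <<'E'
import numpy as np, cv2
from plant import robot
def snap(cam,name,crop=None,scale=1):
    im=robot.read_camera(cam)
    if crop: l,t,r,b=crop; im=im[t:b,l:r]
    if scale!=1: im=cv2.resize(im,None,fx=scale,fy=scale,interpolation=cv2.INTER_CUBIC)
    cv2.imwrite(f'pics/{name}.png',im[:,:,::-1])
def onz(info,px,z):
    R=np.array(info['R']);t=np.array(info['t'])
    d=R.T@np.array([(px[0]-info['cx'])/info['fx'],(px[1]-info['cy'])/info['fy'],1]); c=-R.T@t
    return c+d*(z-c[2])/d[2]
def proj(info,X):
    p=np.array(info['R'])@np.array(X)+np.array(info['t'])
    return [info['fx']*p[0]/p[2]+info['cx'],info['fy']*p[1]/p[2]+info['cy']]
E
python3 - <<'E'
from h import *
a=robot.read_camera('scene');b=robot.read_camera('top')
cv2.imwrite('pics/scene.png',a[:,:,::-1]);cv2.imwrite('pics/top.png',b[:,:,::-1])
s=robot.sense();print(s['time'],s['ee_pos'],s['eef_rot'],s['width'])
for cam in('scene','top'):
    i=robot.camera_info(cam);print(cam,i['fx'],(-np.array(i['R']).T@np.array(i['t'])).round())
    for l,z in(('tube_center',40),('spigot_tip',112),('spigot_foot',84),('cap_center',122),('slim_tube',0),('mill',0)):
        for r in robot.tip_of(cam,l)[:3]:print(cam,l,round(r['p'],2),np.round(r['location']),onz(i,r['location'],z).round())
    for l in('cup','mug','pot','tea_tin','caddy','spoon'):
        for r in robot.tip_of(cam,l)[:1]:print(cam,l,round(r['p'],2),np.round(r['location']),onz(i,r['location'],0).round())
E
```

```text
0.1 [ 216.39601934 -612.39798129  221.58173217] [[ 3.33300389e-01 -9.42820419e-01 -7.13422071e-04]
 [-9.42819177e-01 -3.33301114e-01  1.53869569e-03]
 [-1.68849808e-03  1.59780139e-04 -9.99998562e-01]] 0.9976911709037531
scene 505.1642704494211 [1282. -477.  734.]
scene tube_center 0.85 [124. 304.] [ 444. -337.   40.]
scene tube_center 0.62 [164. 284.] [ 438. -248.   40.]
scene spigot_tip 0.97 [228. 248.] [ 504. -122.  112.]
scene spigot_foot 0.71 [229. 259.] [ 503. -124.   84.]
scene cap_center 0.91 [306. 225.] [548.  45. 122.]
scene slim_tube 0.6 [171. 366.] [ 616. -321.    0.]
scene slim_tube 0.2 [272. 376.] [ 752. -187.    0.]
scene mill 0.74 [271. 281.] [530. -43.   0.]
scene cup 0.56 [367. 204.] [424. 338.   0.]
scene mug 0.9 [419. 221.] [570. 389.   0.]
scene pot 0.89 [370. 327.] [771.  33.   0.]
scene tea_tin 0.82 [456. 241.] [688. 394.   0.]
scene caddy 0.61 [272. 376.] [ 751. -187.    0.]
scene spoon 0.5 [226. 257.] [388. -80.   0.]
top 578.1099258512698 [ 447.   31. 1229.]
top tube_center 0.87 [498. 307.] [ 441. -335.   40.]
top tube_center 0.82 [454. 303.] [ 449. -246.   40.]
top spigot_tip 0.75 [395. 277.] [ 500. -116.  112.]
top spigot_tip 0.3 [453. 304.] [ 446. -227.  112.]
top spigot_foot 0.88 [395. 277.] [ 501. -120.   84.]
top cap_center 0.71 [312. 254.] [543.  44. 122.]
top slim_tube 0.88 [482. 228.] [ 610. -319.    0.]
top slim_tube 0.68 [318. 152.] [776.  32.   0.]
top mill 0.96 [348. 267.] [527. -31.   0.]
top cup 0.6 [169. 314.] [429. 348.   0.]
top mug 0.7 [154. 252.] [560. 381.   0.]
top pot 0.63 [321. 153.] [775.  27.   0.]
top tea_tin 0.66 [152. 197.] [679. 390.   0.]
top caddy 0.7 [417. 164.] [ 751. -184.    0.]
top spoon 0.59 [373. 340.] [373. -81.   0.]
```

View pics/scene.png

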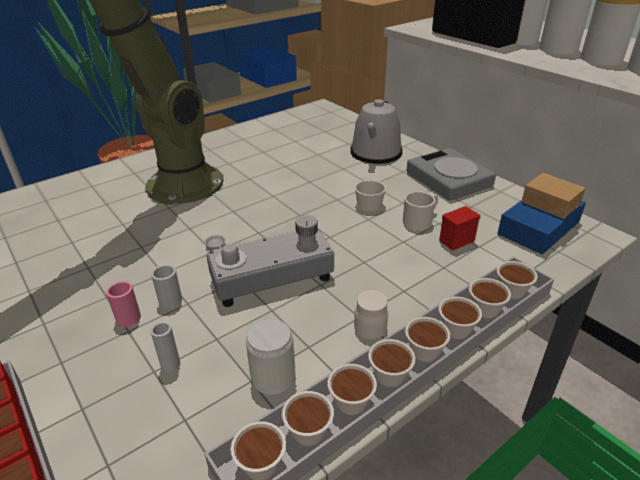

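View pics/top.png

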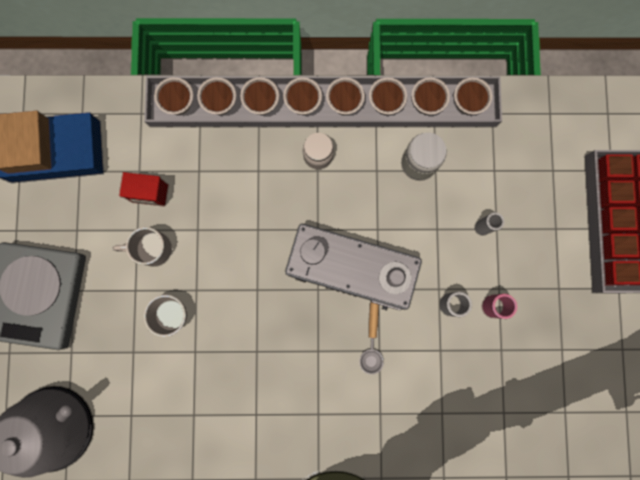

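Candidates for the feed tube in the top view: pink tube (500,306), grey short and wide tube (457,303), slim tall tube (490,221). By the description I choose the grey one at (457,303), about (445,-247) mm. The spigot is near (502,-119) and the cap near (545,45). They are 170 mm apart, as they should be. I'll move above the tube and check it with the wrist camera.

>>> {"fn": "play_rows", "kwargs": {"motion": [[[87,-27,-34,0,0],[87,-27,-34,0,0],[87,-27,-34,0,0],[87,-27,-34,0,0],[87,-27,-34,0,0],[87,-27,-34,0,0],[87,-27,-34,0,0],[87,-27,-34,0,0],[87,-27,-34,0,0],[87,-27,-34,0,0],[87,0,0,0,-0.175],[87,0,0,0,-0.175],[87,0,0,0,-0.175],[87,0,0,0,-0.175],[87,0,0,0,-0.175],[87,0,0,0,-0.175],[87,0,0,0,0],[87,0,0,0,0]]]}}

```text
time: 3.55
ee_pos: [447.2, -245.0, 222.6]
eef_rot: [[0.983, -0.183, 0.0], [-0.183, -0.983, -0.0], [0.0, 0.0, -1.0]]
ft_force: [0.9, -0.1, 0.5]
width: 1.0
```

```bash
python3 - <<'E'
from h import *
s=robot.sense();print(s['time'],s['ee_pos'],s['eef_rot'],s['joint_pos'])
i=robot.camera_info('wrist');snap('wrist','w1')
print((-np.array(i['R']).T@np.array(i['t'])).round())
for r in robot.outline_of('wrist','tube_center'):print(r['p'],r['rect'])
for l,z in(('tube_center',40),('spigot_tip',112),('spigot_foot',84)):
  for r in robot.tip_of('wrist',l)[:3]:print(l,round(r['p'],2),np.round(r['location']),onz(i,r['location'],z).round(1))
E
```

```text
3.55 [ 447.19117698 -245.00293124  222.63329775] [[ 9.83138608e-01 -1.82861876e-01  1.09514633e-04]
 [-1.82861848e-01 -9.83138593e-01 -2.25274012e-04]
 [ 1.48862091e-04  2.01449530e-04 -9.99999969e-01]] [ 48.87374398   2.35630682 -23.65313414 101.99038211   0.98401607
  75.84188958  14.4613898 ]
[ 459. -180.  385.]
0.6 [283.8, 182.6, 352.8, 256.3]
0.56 [302.3, 274.5, 361.2, 367.6]
tube_center 0.71 [320. 214.] [ 450.5 -247.5   40. ]
tube_center 0.7 [362.  22.] [ 506.8 -111.9   40. ]
spigot_tip 0.66 [367.   9.] [ 500.5 -120.   112. ]
spigot_foot 0.76 [364.  22.] [ 502.  -121.1   84. ]
```

View pics/w1.png

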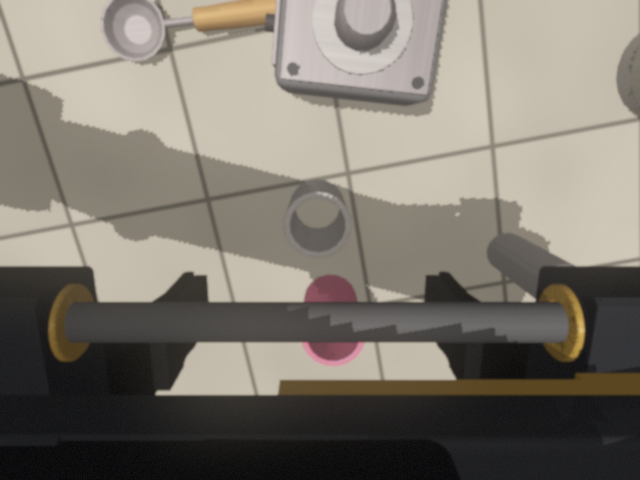

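The picture shows the grey short tube with its rim at about (317,222), the pink one at (332,320) and the slim one at (520,255). The spigot is at (365,15). The grey tube is the right one; I'll fix its centre from the rim.

```bash
python3 - <<'E'
from h import *
i=robot.camera_info('wrist')
for p in((317,222),(285,222),(349,222)):print(onz(i,p,80).round(1))
s=robot.sense();R=np.array(s['eef_rot']);print((R.T@(onz(i,(317,222),80)-s['ee_pos'])).round(1))
E
```

```text
[ 448.1 -244.9   80. ]
[ 425.4 -240.7   80. ]
[ 470.9 -249.1   80. ]
[  0.9  -0.2 142.6]
```

>>> {"fn": "play_rows", "kwargs": {"motion": [[[87,2,1,30,0],[87,0,0,40,0],[87,0,0,40,0],[87,0,0,30,0],[87,0,0,20,0],[87,0,0,17,0],[40,0,0,0,0],[40,0,0,0,0],[40,0,0,0,0],[40,0,0,0,0],[40,0,0,0,0],[40,0,0,0,0],[40,0,0,0,0]]], "squeeze": 25}}

```text
time: 5.42
ee_pos: [449.1, -246.5, 46.0]
eef_rot: [[0.984, -0.18, 0.0], [-0.18, -0.984, -0.0], [0.0, 0.0, -1.0]]
ft_force: [-1.9, 1.1, 3.8]
width: 0.559
```

>>> {"fn": "play_rows", "kwargs": {"motion": [[[40,0,0,-15,0],[40,0,0,-30,0],[40,0,0,-40,0],[40,0,0,-40,0],[40,0,0,-20,0],[40,14,-23,0,0],[40,14,-23,0,0],[40,14,-23,0,0],[40,0,0,0,0],[40,0,0,0,0]]]}}

```text
time: 6.68
ee_pos: [502.2, -186.6, 190.6]
eef_rot: [[0.984, -0.18, -0.001], [-0.18, -0.984, -0.001], [-0.001, 0.001, -1.0]]
ft_force: [-0.3, -0.9, -0.7]
width: 0.558
```

```bash
python3 - <<'E'
from h import *
s=robot.sense();print(s['time'],s['ee_pos'],s['width'],s['ft_force'])
i=robot.camera_info('wrist');snap('wrist','w2')
for l,z in(('tube_center',0),('spigot_tip',112),('spigot_foot',84),('cap_center',122)):
  for r in robot.tip_of('wrist',l)[:2]:print(l,round(r['p'],2),np.round(r['location'],1),onz(i,r['location'],z).round(1))
E
```

```text
6.675 [ 502.17479635 -186.61588299  190.56911839] 0.5575458335320993 [-0.32543063 -0.93887997 -0.69612861]
tube_center 0.72 [314.8 292.2] [ 488.1 -258.2    0. ]
spigot_tip 0.71 [288.8 126.6] [ 499.8 -118.2  112. ]
```

View pics/w2.png

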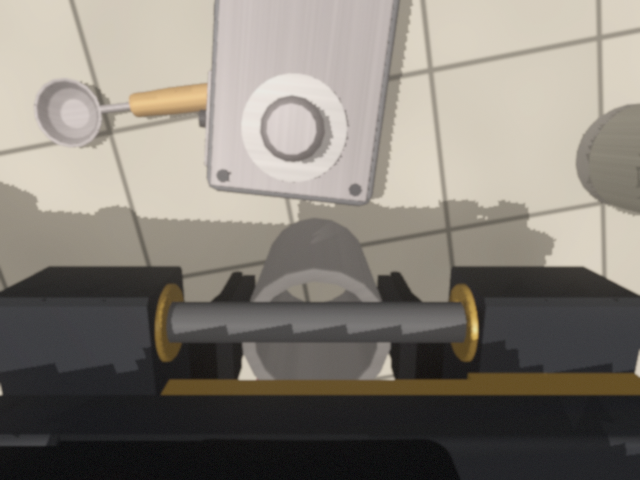

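The picture shows the flange centred at about (294.5,127.5). The held tube's far lower edge is at row 218, column 316, and its rim's far edge is at row 268.

```bash
python3 - <<'E'
from h import *
i=robot.camera_info('wrist');s=robot.sense();R=np.array(s['eef_rot']);e=np.array(s['ee_pos'])
im=cv2.imread('pics/w2.png')
g=cv2.cvtColor(im,cv2.COLOR_BGR2GRAY)[60:200,220:365]
c=cv2.HoughCircles(cv2.medianBlur(g,5),cv2.HOUGH_GRADIENT,1,200,param1=80,param2=15,minRadius=48,maxRadius=60);print(c+[220,60,0])
for n,p,z in(('flange',(294.5,127.5),84),('L',(241,127.5),84),('R',(348,127.5),84),('tip',(290,127),112),('bot far',(316,218),e[2]-46),('rim far',(319,268),e[2]+34),('rimL',(250,320),e[2]+34),('rimR',(388,320),e[2]+34)):
  w=onz(i,p,z);print(n,w.round(1),(R.T@(w-e)).round(1))
E
```

```text
[[[293.5        128.5         52.70000076]]]
flange [ 501.7 -119.1   84. ] [-12.8 -66.5 106.5]
L [ 469.8 -113.2   84. ] [-45.2 -66.5 106.5]
R [ 533.5 -125.    84. ] [ 19.6 -66.5 106.5]
tip [ 500.6 -118.7  112. ] [-13.9 -66.7  78.5]
bot far [ 506.5 -164.1  144.6] [  0.1 -23.1  46. ]
rim far [ 507.5 -163.7  224.6] [  1.  -23.7 -34. ]
rimL [ 482.5 -177.   224.6] [-21.2  -6.  -34. ]
rimR [ 526.2 -185.1  224.6] [ 23.3  -6.  -34. ]
```

>>> {"fn": "play_rows", "kwargs": {"motion": [[[40,-4.5,-22.7,0,0],[40,-4.5,-22.7,0,0],[40,-4.4,-22.6,0,0],[40,0,0,10,0],[40,0,0,10,0],[40,0,0,8,0],[40,0,0,5,0],[40,0,0,4,0],[40,0,0,3,0],[40,0,0,0,0]]]}}

```text
time: 8.18
ee_pos: [501.7, -116.7, 150.4]
eef_rot: [[0.984, -0.18, -0.0], [-0.18, -0.984, 0.0], [-0.0, 0.0, -1.0]]
ft_force: [-0.3, -0.3, -1.9]
width: 0.557
```

>>> {"fn": "play_rows", "kwargs": {"motion": [[[40,0,0,3,0],[40,0,0,3,0],[40,0,0,3,0],[40,0,0,0,0]]]}}

```text
time: 8.68
ee_pos: [501.6, -116.7, 141.2]
eef_rot: [[0.984, -0.18, -0.0], [-0.18, -0.984, -0.0], [-0.0, 0.0, -1.0]]
ft_force: [-0.8, 0.2, -2.1]
width: 0.557
```

>>> {"fn": "play_rows", "kwargs": {"motion": [[[40,0,0,3,0],[40,0,0,3,0],[40,0,0,3,0],[40,0,0,1.5,0],[40,0,0,1,0],[40,0,0,0,0]]]}}

```text
time: 9.43
ee_pos: [501.8, -116.7, 130.1]
eef_rot: [[0.984, -0.18, 0.0], [-0.18, -0.984, -0.0], [0.0, 0.0, -1.0]]
ft_force: [0.8, -1.9, -1.9]
width: 0.555
```

>>> {"fn": "play_rows", "kwargs": {"motion": [[[40,0,0,1,0],[40,0,0,1,0],[40,0,0,1,0],[40,0,0,0,0]]]}}

```text
time: 9.93
ee_pos: [501.8, -116.8, 129.9]
eef_rot: [[0.984, -0.18, -0.0], [-0.18, -0.984, -0.001], [-0.0, 0.001, -1.0]]
ft_force: [-7.3, 0.8, 17.1]
width: 0.558
```

Feed tube is home: it stopped at the expected height with 17 N contact. Next I release it, rise and look at the cap.

>>> {"fn": "play_rows", "kwargs": {"motion": [[[40,0,0,-1.5,0],[87,0,0,-1,0],[87,0,0,0,0],[87,0,0,0,0],[87,0,0,0,0],[87,0,0,0,0],[87,0,0,-15,0],[87,0,0,-25,0],[87,0,0,-30,0],[87,0,0,-20,0],[87,2,-25,0,0],[87,2,-25,0,0],[87,2,-25,0,0],[87,2,-25,0,0],[87,0,0,0,0],[87,0,0,0,0]]]}}

```text
time: 11.92
ee_pos: [527.6, -21.0, 220.0]
eef_rot: [[0.984, -0.181, 0.0], [-0.181, -0.984, -0.001], [0.001, 0.001, -1.0]]
ft_force: [0.0, -0.6, 0.4]
width: 1.0
```

```bash
python3 - <<'E'
from h import *
s=robot.sense();print(s['time'],s['ee_pos'],s['width'],s['ft_force'],s['joint_pos'])
i=robot.camera_info('wrist');snap('wrist','w3')
R=np.array(s['eef_rot']);e=np.array(s['ee_pos'])
for r in robot.tip_of('wrist','cap_center')[:2]:
  w=onz(i,r['location'],122);print(r['p'],r['location'],w.round(1),(R.T@(w-e)).round(1))
for r in robot.find_in('wrist','cap_center')[:2]:print(r)
for p in ([502,-120,84+80],[502,-120,84]): print(proj(robot.camera_info('scene'),p))
snap('scene','s3',(170,190,370,330),4)
E
```

```text
11.925 [527.61434308 -20.9881842  219.99913225] 1.0003702134074304 [ 0.0073334  -0.60752357  0.41572812] [ 33.25154641   5.71358515 -35.8719834   99.56678212   3.5131744
  75.8082841  -13.76815548]
0.62 [331.6, 124.0] [549.2  44.6 122. ] [  9.3 -68.5  97.9]
{'rect': [288.3, 81.9, 376.4, 170.6], 'p': 0.74}
{'rect': [550.8, 38.0, 640.0, 136.6], 'p': 0.48}
[np.float64(225.92151492088055), np.float64(226.79216156935271)]
[np.float64(230.5242560657215), np.float64(258.2474769406143)]
```

View pics/w3.png

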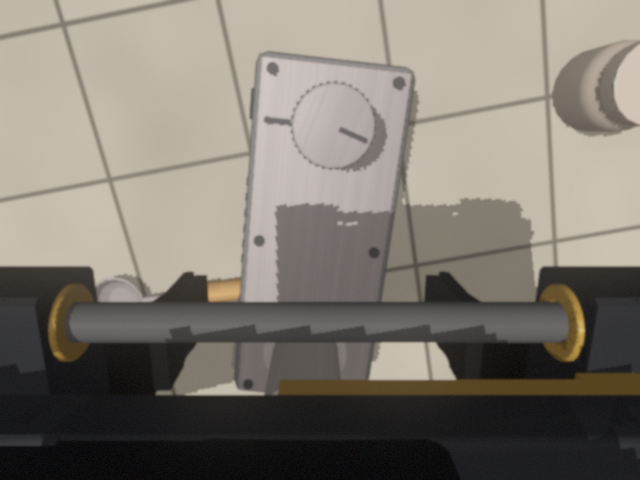

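View pics/s3.png

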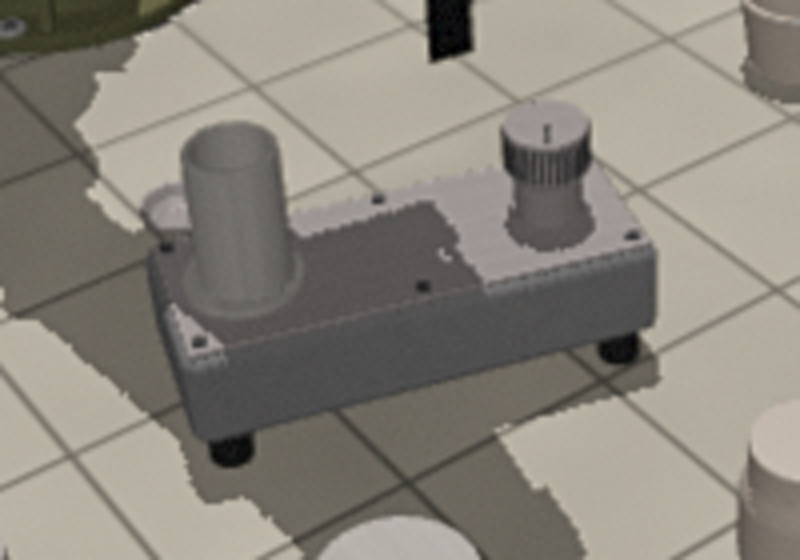

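The tube sits flush on its flange (scene crop). In the wrist view the cap top is centred at about (333,126). The groove runs from (340,129) to (366,141), and the dark mark from (264,120) to (290,122). That puts the cap at about 159° ≈ 2.8 rad unscrewed.

```bash
python3 - <<'E'
from h import *
s=robot.sense();i=robot.camera_info('wrist')
R=np.array(s['eef_rot']);e=np.array(s['ee_pos'])
g=cv2.cvtColor(cv2.imread('pics/w3.png'),cv2.COLOR_BGR2GRAY)[60:200,270:400]
c=cv2.HoughCircles(cv2.medianBlur(g,5),cv2.HOUGH_GRADIENT,1,200,param1=80,param2=12,minRadius=36,maxRadius=48);print(c+[270,60,0])
for p in((333,125.5),(291,125),(376,125),(366,141),(340,129)):
  w=onz(i,p,136.5);print(w.round(1),(R.T@(w-e)).round(1))
for p in((264,120),(290,122)): print('mark',onz(i,p,80).round(1))
E
```

```text
[[[331.5 123.5  43. ]]]
[549.2  43.6 136.5] [  9.5 -67.6  83. ]
[526.4  48.1 136.5] [-13.6 -67.8  83. ]
[572.5  39.6 136.5] [ 33.3 -67.8  83. ]
[565.8  32.  136.5] [ 28.  -59.2  83. ]
[552.6  41.1 136.5] [ 13.4 -65.7  83. ]
mark [506.1  55.6  80. ]
mark [523.1  51.1  80. ]
```

>>> {"fn": "play_rows", "kwargs": {"motion": [[[87,3.2,-22.7,0,0],[87,3.1,-22.6,0,0],[87,3.1,-22.6,0,0],[87,0,0,0,-0.186],[87,0,0,0,-0.186],[87,0,0,0,-0.186],[87,0,0,0,-0.186],[87,0,0,0,-0.186],[87,0,0,0,-0.186],[87,0,0,0,-0.186],[87,0,0,0,-0.186],[87,0,0,0,-0.186],[87,0,0,15,0],[87,0,0,15,0],[87,0,0,15,0],[87,0,0,0,0],[87,0,0,0,0]]]}}

```text
time: 14.25
ee_pos: [549.2, 45.5, 174.6]
eef_rot: [[0.078, 0.997, 0.0], [0.997, -0.078, 0.0], [0.0, 0.0, -1.0]]
ft_force: [0.3, 0.2, -0.3]
width: 0.998
```

```bash
python3 - <<'E'
from h import *
s=robot.sense();print(s['time'],s['ee_pos'],np.array(s['eef_rot']).round(3),s['joint_pos'])
E
```

```text
14.25 [549.23913725  45.5151876  174.59555116] [[ 0.078  0.997  0.   ]
 [ 0.997 -0.078  0.   ]
 [ 0.     0.    -1.   ]] [ 35.10821012  12.97119827 -48.02212752  99.71603493  10.11115614
  71.7864169   70.1693878 ]
```

>>> {"fn": "play_rows", "kwargs": {"motion": [[[87,-1.2,-0.3,15,0],[87,0,0,20,0],[87,0,0,20,0],[87,0,0,12,0],[87,0,0,4.5,0],[87,0,0,0,0],[30,0,0,0,0],[30,0,0,0,0],[30,0,0,0,0],[30,0,0,0,0],[30,0,0,0,0],[30,0,0,0,0],[30,0,0,0,0]]], "squeeze": 30}}

```text
time: 15.88
ee_pos: [548.7, 43.5, 103.1]
eef_rot: [[0.078, 0.997, -0.0], [0.997, -0.078, -0.001], [-0.001, -0.0, -1.0]]
ft_force: [-0.1, -1.5, 2.4]
width: 0.527
```

>>> {"fn": "play_rows", "kwargs": {"motion": [[[30,0,0,0.24,0.15],[30,0,0,0.24,0.15],[30,0,0,0.24,0.15],[30,0,0,0.24,0.15],[30,0,0,0.24,0.15],[30,0,0,0.24,0.15],[30,0,0,0.24,0.15],[30,0,0,0.24,0.15],[30,0,0,0,0]]]}}

```text
time: 17.0
ee_pos: [549.0, 43.9, 101.2]
eef_rot: [[0.957, 0.29, 0.001], [0.29, -0.957, -0.0], [0.001, 0.001, -1.0]]
ft_force: [0.5, -1.7, 0.6]
width: 0.526
```

```bash
cat > st.py <<'E'
from h import *
s=robot.sense();R=np.array(s['eef_rot'])
print(s['time'],np.round(s['ee_pos'],1),'yaw',np.degrees(np.arctan2(R[1,0],R[0,0])).round(2),'F',np.round(s['ft_force'],1),'M',np.round(s['torque'],2),s['width'],'tau7',s['joint_torque'][6],'q7',s['joint_pos'][6])
E
python3 st.py
```

```text
17.0 [549.   43.9 101.2] yaw 16.86 F [ 0.5 -1.7  0.6] M [-0.36 -0.32 -0.06] 0.5264685294223973 tau7 -0.4317063745111227 q7 1.7075664923800458
```

>>> {"fn": "play_rows", "kwargs": {"motion": [[[30,0,0,0.24,0.15],[30,0,0,0.24,0.15],[30,0,0,0.24,0.15],[30,0,0,0.24,0.15],[30,0,0,0.24,0.15],[30,0,0,0.24,0.15],[30,0,0,0.24,0.15],[30,0,0,0.24,0.15],[30,0,0,0,0]]]}}

```text
time: 18.12
ee_pos: [549.6, 43.8, 99.3]
eef_rot: [[0.619, -0.786, 0.002], [-0.786, -0.619, -0.0], [0.001, -0.001, -1.0]]
ft_force: [2.7, -2.2, -1.6]
width: 0.533
```

```bash
python3 st.py
```

```text
18.125 [549.6  43.8  99.3] yaw -51.77 F [ 2.7 -2.2 -1.6] M [-0.54 -0.66 -0.03] 0.5327620865223647 tau7 -0.42522551491856575 q7 -64.76025069154164
```

>>> {"fn": "play_rows", "kwargs": {"motion": [[[30,0,0,0.1,0.06],[30,0,0,0.1,0.06],[30,0,0,0.1,0.06],[30,0,0,0.1,0.06],[30,0,0,0.08,0.05],[30,0,0,0,0]]]}}

```text
time: 18.88
ee_pos: [549.6, 43.7, 98.8]
eef_rot: [[0.369, -0.93, 0.002], [-0.93, -0.369, -0.0], [0.001, -0.002, -1.0]]
ft_force: [5.2, -3.1, -1.3]
width: 0.529
```

```bash
python3 st.py
```

```text
18.875 [549.6  43.7  98.8] yaw -68.38 F [ 5.2 -3.1 -1.3] M [-0.6  -0.9  -0.05] 0.5289852550762137 tau7 -0.07636507507413626 q7 -80.91597098553389
```

>>> {"fn": "play_rows", "kwargs": {"motion": [[[30,0,0,0.06,0.04],[30,0,0,0.06,0.04],[30,0,0,0,0]]]}}

```text
time: 19.25
ee_pos: [549.6, 43.6, 98.7]
eef_rot: [[0.293, -0.956, 0.002], [-0.956, -0.293, -0.0], [0.001, -0.002, -1.0]]
ft_force: [4.5, -2.3, -1.8]
width: 0.528
```

```bash
python3 st.py
```

```text
19.25 [549.6  43.6  98.7] yaw -72.99 F [ 4.5 -2.3 -1.8] M [-0.61 -0.96 -0.05] 0.5282018260433358 tau7 -0.031089847907423973 q7 -85.40445881777944
```

>>> {"fn": "play_rows", "kwargs": {"motion": [[[30,0,0,0.06,0.04],[30,0,0,0.06,0.04],[30,0,0,0,0.04],[30,0,0,0,0]]]}}

```text
time: 19.75
ee_pos: [549.4, 43.5, 98.6]
eef_rot: [[0.179, -0.984, 0.001], [-0.984, -0.179, -0.002], [0.002, -0.001, -1.0]]
ft_force: [2.8, -3.5, -1.8]
width: 0.528
```

```bash
python3 st.py
```

```text
19.75 [549.4  43.5  98.6] yaw -79.7 F [ 2.8 -3.5 -1.8] M [-0.77 -0.84  0.86] 0.5275400624274215 tau7 -0.9491029009222984 q7 -91.99945704852063
```

The stop is reached: M_z jumped to +0.86 N m. I'll unwind in small steps to find the zero-torque yaw, which is the zero reference, with a firmer grip.

>>> {"fn": "play_rows", "kwargs": {"motion": [[[30,0,0,0,0],[30,0,0,0,0],[30,0,0,0,-0.02],[30,0,0,0,0]]], "squeeze": 50}}

```text
time: 20.25
ee_pos: [549.4, 43.5, 98.6]
eef_rot: [[0.197, -0.98, 0.001], [-0.98, -0.197, -0.001], [0.001, -0.001, -1.0]]
ft_force: [3.6, -4.2, -1.2]
width: 0.521
```

```bash
python3 st.py
```

```text
20.25 [549.4  43.5  98.6] yaw -78.65 F [ 3.6 -4.2 -1.2] M [-0.72 -0.79  0.31] 0.520730757407928 tau7 -0.2332616876810789 q7 -90.9327739588287
```

>>> {"fn": "play_rows", "kwargs": {"motion": [[[30,0,0,0,-0.02],[30,0,0,0,0]]]}}

```text
time: 20.5
ee_pos: [549.4, 43.5, 98.6]
eef_rot: [[0.215, -0.977, 0.001], [-0.977, -0.215, -0.001], [0.001, -0.001, -1.0]]
ft_force: [3.6, -3.1, -1.5]
width: 0.524
```

```bash
python3 st.py
```

```text
20.5 [549.4  43.5  98.6] yaw -77.57 F [ 3.6 -3.1 -1.5] M [-0.73 -0.85  0.01] 0.5242002101129398 tau7 0.011712535342667252 q7 -89.86825061255719
```

Zero torque is at yaw ≈ -78.0°, so the target yaw is +12.0°. I'll back off 1.564 rad, rising 2.5 mm.

>>> {"fn": "play_rows", "kwargs": {"motion": [[[30,0,0,-0.24,-0.15],[30,0,0,-0.24,-0.15],[30,0,0,-0.24,-0.15],[30,0,0,-0.24,-0.15],[30,0,0,-0.24,-0.15],[30,0,0,-0.24,-0.15],[30,0,0,-0.24,-0.15],[30,0,0,-0.24,-0.15],[30,0,0,-0.24,-0.15],[30,0,0,-0.24,-0.15],[30,0,0,-0.1,-0.064],[30,0,0,0,0],[30,0,0,0,0]]]}}

```text
time: 22.12
ee_pos: [549.1, 43.7, 101.1]
eef_rot: [[0.979, 0.206, 0.001], [0.206, -0.979, -0.0], [0.001, 0.001, -1.0]]
ft_force: [4.2, -3.9, -1.0]
width: 0.527
```

```bash
python3 st.py; python3 - <<'E'
from h import *
i=robot.camera_info('scene');print([np.round(proj(i,p)) for p in([549,44,134.5],[502,-119,164],[502,-119,84])])
a=robot.read_camera('scene')
a=np.hstack([cv2.resize(a[190:310,170:370],(500,300)),cv2.resize(robot.read_camera('wrist'),(300,300))])
cv2.imwrite('pics/f.png',a[:,:,::-1])
E
```

```text
22.125 [549.1  43.7 101.1] yaw 11.86 F [ 4.2 -3.9 -1. ] M [-0.75 -1.05  0.13] 0.5270018859087042 tau7 -0.04042655462399125 q7 -3.066031044801548
[array([306., 221.]), array([226., 227.]), array([231., 258.])]
```

View pics/f.png

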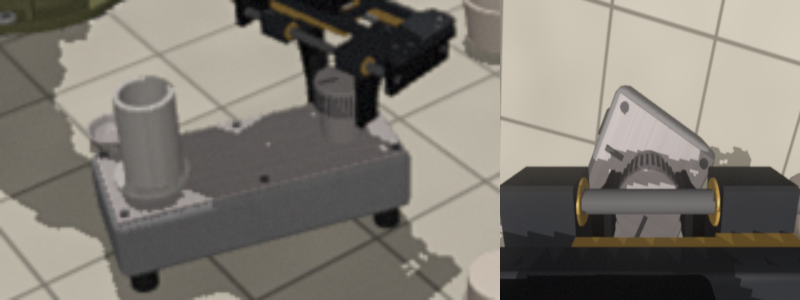

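The scene part shows the tube home. The cap is held, with its groove (about (325,80)) pointing towards the spigot, as expected a quarter turn from the mark. One closer check of the groove angle in the wrist view.

```bash
python3 - <<'E'
from h import *
i=robot.camera_info('wrist')
c=np.array([549,44,134.5])
for a in(243.8,253.8,263.8):
  d=np.array([np.cos(np.radians(a)),np.sin(np.radians(a)),0]);print(a,np.round(proj(i,c+4*d)),np.round(proj(i,c+19*d)))
print(np.round(proj(i,c)))
snap('wrist','w5',(200,280,440,400),3)
E
```

```text
243.8 [308. 344.] [281. 376.]
253.8 [310. 345.] [289. 381.]
263.8 [312. 346.] [298. 384.]
[316. 335.]
```

View pics/w5.png

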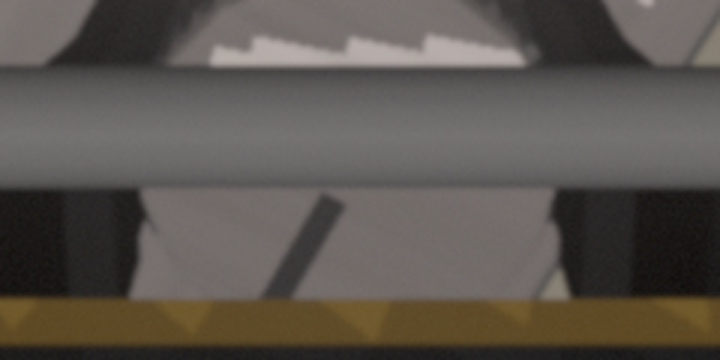

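The groove runs from (311,346) to (293,379), against (310,345) to (289,381) expected for exactly a quarter turn. They agree to about 2°. I'm handing in.

```bash
python3 -c "
from h import *
print(robot.finish_job())"; python3 st.py
```

```text
the job is handed in; nothing more can be done
None
the job is handed in; nothing more can be done
```

The job is handed in at about 22 s of the 58 s allowed, and the gripper is still holding the cap at a 50 N grip.

- **Feed tube:** I put the grey short tube on the spigot. It stopped at the expected height with 17 N contact, and the scene view shows it flush on the flange. I left the pink and slim tubes alone.
- **Cap bottomed:** I turned it clockwise about 163° to the hard stop. The torque jumped to 0.86 N m there, and the groove in the earlier picture had predicted about 161°.
- **Quarter turn back:** Measured from where the stop's torque fell to zero, I backed it off 89.9°. The groove in the last wrist view agrees with a quarter turn to about 2°, which is as fine as that measurement goes.

The jaws may have slipped slightly while pressing against the stop. The zero-torque reference allows for that. No check failed. I did not measure the other things on the bench again at the end; the gripper did not come near them.

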